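Key the drive pulley onto the shaft in the bench vise

TASK

Put the blue-rimmed pulley, boss upwards, on the upright shaft held in the small red vise, turn it until its keyway drops over the brass key, and bring it fully home on the shaft's shoulder. Work gently: never force the pulley against the shaft or key. Leave the bowl, jar and plaster cast where they are, and let go at the end.

Things in the scene. Friction and masses are not known exactly. Their poses are not given: they have to be found in the camera images.
- pulley_center (a point): Centre (on the axis, half-way up, 21 mm above the underside) of the loose pulley, 0.13 to 0.25 kg, 42 mm tall, lying flat, boss up, on the 2 mm thick blue mat. Lower 16 mm: blue grooved rim, 60 mm across. z: up the axis. x: towards the keyway, also marked by a white dot on the rim. Bore right through, 18 mm wide; keyway a slot 7.4 mm wide along the whole height, out to 14.5 mm from the axis.
- pulley_boss (a point): Middle of the pulley's aluminium hexagonal boss, on the axis, 29 mm above the underside; hold it here, from above. The boss stands 26 mm above the rim's top (to 42 mm above the underside) and is 36 mm over flats; the flats face this frame's x (the keyway) and every 60 degrees from it. Once over the key it slides down by its own weight if loosened; a stiff off-centre grip can wedge it.
- shaft_end (a point): Centre of the top end of the steel shaft that stands upright in the vise, 122 mm above the vise's underside; z up, x as the vise's. Shaft 16 mm in diameter, its last 6 mm tapered to 9 mm. It does not turn.
- shaft_shoulder (a point): Centre of the shaft's shoulder, 30 mm across, 40 mm below its end: the pulley's underside must rest here. A brass key 6 mm wide stands from it to 14 mm above it, out to 13 mm from the axis, and stops the pulley until the keyway is over it. The axes are the vise's: the key points along x give or take 30 degrees, not measured; find it by feel or eye. Rigid: 20 N or more per mm of push.
- vise: Red bench vise, fixed to the bench, origin at the centre of its underside on the mat's top; x points along its screw, away from the robot. Jaws' top 70 mm above the origin, 75 mm by 50 mm; screw with cross bar reaches 83 mm along +x.
- bowl: Green mixing bowl, 96 mm across, 50 mm tall, origin at its underside. A bystander.
- jar: Amber jar, 54 mm across, 60 mm tall, origin at its underside. A bystander.
- cast: Cream plaster dental cast, about 66 mm by 58 mm, 28 mm tall, origin at its underside. A bystander.
Mind the look-alikes: they are no part of the job. What is meant by the vise is not orange, and is the smaller of those in its own colour.

How it is judged:
On the way, in this order (a step that is already met when the one before it is completed fails the run):
1. the pulley is on the shaft, upright, still above or on the key (horizontal distance between pulley_center and shaft_end below 0.004 m and z of pulley_center in the frame of shaft_end between -0.009 and 0.012 m and angle between pulley_center's own z axis and vertical below 0.1 rad), for 0.1 s.
2. the pulley has dropped over the key and is down on the shoulder (horizontal distance between pulley_center and shaft_end below 0.004 m and z of pulley_center in the frame of shaft_end below -0.0165 m), for 0.2 s.
At the end, for the whole second after the job is handed in: The pulley rests on the shaft's shoulder, boss up (underside within 2.5 mm of the shoulder, axis within 4 mm of the shaft's, tilt under 4 degrees), keyed, at rest and let go (all of step 2 and angle between pulley_center's own z axis and vertical below 0.07 rad and linear speed of pulley below 0.02 m/s); the robot touches nothing.
It fails at once if the pulley is forced against the shaft, key or vise with more than 45 N (contact force between pulley and vise above 45 N).
It fails at once if the bowl, jar or cast is moved more than 15 mm (distance of any of bowl, jar, cast from where it was at the start of the episode above 0.015 m).
It also fails if it takes over 64 s, if anything falls off the work surface, if the arm or the gripper's body presses on something with over 40 N, if the wrist force passes 120 N, or if a joint passes its speed limit or range.

ROBOT

A 6-joint arm with a two-finger parallel gripper is mounted at the origin on the work surface. World frame = base frame: x ahead of the robot, y to its left, z up, the work surface at z = 0. Lengths are in m, angles in rad, forces in N, time in s.
With the tool pointing down it reaches from about 0.25 to 0.8 m from the base axis. Payload 3.9 kg.
Tool frame: the origin (TCP) lies at the very end of the fingers, on their centre line; the grasp point (between the pads) lies 19 mm behind it; z points along the fingers, y is the line along which they close (so a half turn about z gives the same grasp; the last joint's range is limited). The gripper opens to 85 mm and grips with 20 to 120 N. Pads are 22 mm wide; open, the fingers measure 114 mm over their backs; the gripper's body (76 mm by 85 mm) begins 54 mm behind the grasp point. The pads swing forward as they close: fully open they stand 13 mm farther back than shut.
Start: joints at [-1.344, 0.26, -0.138, 1.173, 0, 1.571], TCP at [0.118, -0.512, 0.231] pointing down, gripper open.
Joint ranges: [-2.78, 2.78], [-0.83, 1.72], [-1.28, 1.37], [-1.9, 2.12], [-1.57, 1.48], [-3.14, 3.14]. Speed limits (rad/s): [2.57, 2.57, 3.14, 3.14, 3.14, 3.14].

INTERFACE

Orientations are given as [roll, pitch, yaw] about the fixed x, y, z axes, in that order (R = Rz(yaw) Ry(pitch) Rx(roll)).
In Python, from station import ctrl, vision, workorder gives the robot as it stands.
- The arm moves only by the tool move_arm, never from a script. Its argument "series" is text: rows parted by semicolons, each of 5 numbers parted by spaces: the closure, from -1 (fully open) to 1 (shut), then the shift along the tool's x, y, z in m, then the turn about the tool's z in degrees. In form: grip tx ty tz twist; .... A call has 1 to 12 rows; each row shifts and turns the commanded pose from where the row before left it, along the tool's axes as they then stand; what a row does not reach is not made up. A row lasts 1/10 s, in which the tool goes at most 50 mm and 8.59 degrees, less where a joint would pass 70% of its speed; a pose out of reach is approached as far as the arm can. A call with a gripper value outside its range is refused whole. The fingers move at their own pace and stop on an object; the grip force is fixed at half the most. Time passes only in rows, so rows that do not move let the fingers close. It gives the time, the measured TCP pose, the force, the opening and the grip force at its end, in the units of the state.
- ctrl.sense(): the state, without advancing time (a new reading comes with each control period).
- vision.get_image(name): name is "side" or "top"; returns a dict with "img" (480x640x3 uint8, red, green, blue), "K" (3x3 intrinsics, pixels), "T" (4x4, takes a point from camera to world coordinates). Camera axes: x right, y down, z forward; pixel columns grow to the right and rows downward; lengths in m; the calibration is good to about 2 mm. A picture is of the moment at which its call begins. There is no depth.
- workorder.close_job(): hands the job in; it is judged then, once.
Trained networks look in a picture, given as the dict that the camera call returned (one of the last four; its "shot" number tells which), for a name from the list of things; names that differ only in an ending like _2 or _b are one class to them, and where a whole thing is asked for, a point or a joint stands for the part that bears it (a point fixed in the world has none). Each returns a list of dicts, best first, with "p" (0 to 1); they miss things now and then, are a little off and sometimes report something else, mostly with a low value. They report only what shows in the picture. A call takes as long as a camera call. They do not tell look-alikes from the thing itself.
- vision.boxes_of(picture, target): "uv" ([column, row] in pixels, amid what is visible of it).
- vision.cut_out(picture, target): "region" (480x640 bool, what is visible of it) and "uv" ([column, row] in pixels, amid what is visible of it).
The state is a dict: "time_s": time; "joints": joint angles; "joint_vel": joint speeds; "tau": joint torques, N m; "ee_pos": TCP position; "tool_rot": TCP orientation; "ft_force": force on the tool from outside, world axes, zero at the start; "torque": the same for the moment, N m; "grip_width": finger opening in m; "finger_force": force on a finger pad.
Only numpy, scipy, OpenCV 4.12 (cv2) and the standard library are available. Lean on these libraries where they do the work, as an engineer would, in place of code of your own. Each camera call takes 0.05 s, during which the arm holds its last target. There are 200 camera calls.

## Working session

There is one attempt and no reset: what is moved stays moved. The work goes in short steps, Python scripts to look and compute and a tool call to move; the robot and the scene stay as the last step left them, time stands still between calls to the robot, and variables do not carry over. Pictures are saved under pics/ and viewed, at most 10 in all, crops included, and the job is handed in when it is done.

Besides the shell and the picture viewer there is one more tool, called after "Request:" in YAML: its name, and indented under it one key for each argument. move_arm: Moves the arm, as the interface text tells. Its arguments: {"type":"object","properties":{"series":{"type":"string"}},"required":["series"]}

```bash
mkdir -p pics; cat > h.py <<'E'
from station import ctrl, vision, workorder
import numpy as np, cv2
def save(p,f,crop=None,s=1):
    im=p["img"][...,::-1]
    if crop: a,b,c,d=crop; im=im[b:d,a:c]
    cv2.imwrite("pics/"+f,cv2.resize(im,None,fx=s,fy=s,interpolation=cv2.INTER_CUBIC))
def ray(p,uv):
    d=np.linalg.inv(p["K"])@[uv[0],uv[1],1]; T=p["T"]; return T[:3,3],T[:3,:3]@d
def onz(p,uv,z):
    o,d=ray(p,uv); return o+d*(z-o[2])/d[2]
def proj(p,X):
    c=np.linalg.inv(p["T"])@np.append(X,1); q=p["K"]@c[:3]; return q[:2]/q[2]
E
python3 - <<'E'
from h import *
np.set_printoptions(precision=4,suppress=True)
P={n:vision.get_image(n) for n in("top","side")}
for n,p in P.items():
    save(p,n+"0.png"); print(n,p["T"],p["K"][0,0])
    for t in("pulley_center","pulley_boss","shaft_end","shaft_shoulder","vise","bowl","jar","cast"):
        print(t,[(np.round(b["uv"],1),round(b["p"],2)) for b in vision.boxes_of(p,t)])
print(ctrl.sense())
E
```

```text
top [[-0.0219 -0.9807  0.1941  0.2651]
 [-0.9997  0.0243  0.0097 -0.0175]
 [-0.0142 -0.1939 -0.9809  1.2772]
 [ 0.      0.      0.      1.    ]] 502.9010328635576
pulley_center [(array([416.2, 255.3]), 0.61), (array([411.7, 134. ]), 0.4)]
pulley_boss [(array([417.3, 257.4]), 0.71)]
shaft_end [(array([295.2, 202.3]), 0.96), (array([205.7, 344.5]), 0.94), (array([360.2, 232.8]), 0.7)]
shaft_shoulder [(array([293.7, 201.8]), 0.86), (array([200.1, 345.2]), 0.77), (array([361.2, 232.3]), 0.6)]
vise [(array([202.1, 346.6]), 0.69), (array([361.2, 232.1]), 0.64), (array([294.8, 203.3]), 0.61), (array([414.8, 256.3]), 0.26)]
bowl [(array([193.9, 223.4]), 0.71), (array([416.1, 254.9]), 0.33)]
jar [(array([225.2, 137.3]), 0.62), (array([412.9, 258.1]), 0.43)]
cast [(array([411. , 132.7]), 0.72)]
side [[-0.9796 -0.1419  0.1422  0.3514]
 [-0.2006  0.7315 -0.6517  0.72  ]
 [-0.0116 -0.667  -0.745   0.9175]
 [ 0.      0.      0.      1.    ]] 448.66234562938547
pulley_center [(array([347.1, 202.7]), 0.59)]
pulley_boss [(array([351.9, 200.8]), 0.88)]
shaft_end [(array([273.6, 267.4]), 0.91), (array([320.6, 225.7]), 0.76), (array([416.9, 373.5]), 0.56)]
shaft_shoulder [(array([323.9, 223.8]), 0.74), (array([276.4, 268.5]), 0.69)]
vise [(array([418.4, 373.4]), 0.8), (array([272.6, 266.8]), 0.64)]
bowl [(array([267.2, 360.9]), 0.76)]
jar [(array([171.2, 318.8]), 0.7)]
cast [(array([241.4, 185.2]), 0.9), (array([173. , 320.1]), 0.57)]
{'time_s': 0.9, 'joints': array([-1.344 ,  0.26  , -0.1381,  1.1727, -0.    ,  1.5708]), 'joint_vel': array([-0.0007, -0.0001,  0.0011, -0.0017, -0.001 ,  0.0005]), 'tau': array([  0.0001, -40.5597,  25.4238,   0.0007,  -0.0001,   0.    ]), 'ee_pos': array([ 0.1181, -0.5115,  0.2313]), 'tool_rot': array([3.1416, 0.    , 0.2268]), 'ft_force': array([-0.5388, -0.8071, -0.806 ]), 'torque': array([-0.01  , -0.018 , -0.0232]), 'finger_force': 0.0, 'grip_width': 0.08554676653887693}
```

View pics/top0.png

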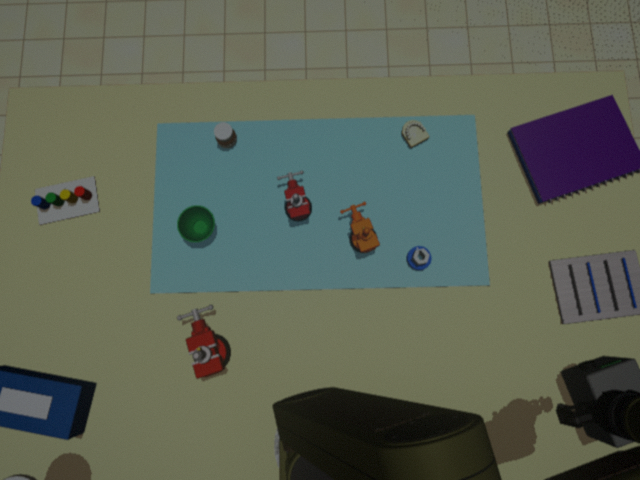

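View pics/side0.png

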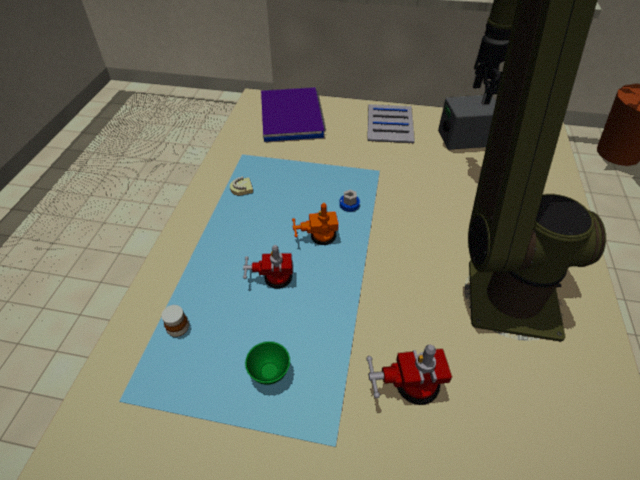

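The top view shows the small red vise on the mat at (295,203), the orange one at (360,232), and the pulley at (418,257). The large red vise, off the mat at (205,345), is a decoy. The side view agrees: red (273,267), pulley (349,201). Next I'll zoom in.

```bash
python3 - <<'E'
from h import *
np.set_printoptions(precision=4,suppress=True)
t=vision.get_image("top"); s=vision.get_image("side")
f=lambda p,c:cv2.resize(p["img"][c[1]:c[1]+48,c[0]:c[0]+64,::-1],(400,300),interpolation=cv2.INTER_CUBIC)
A=np.vstack([np.hstack([f(t,(386,234)),f(t,(263,168))]),np.hstack([f(s,(318,177)),f(s,(240,240))])])
A=np.clip(A*1.4,0,255).astype(np.uint8); cv2.imwrite("pics/z0.png",A)
for n in("pulley_center","vise","shaft_end","shaft_shoulder"):
  for p,l in((t,"t"),(s,"s")):
    for b in vision.cut_out(p,n)[:3]: print(n,l,b["uv"],b["p"],b["region"].sum())
def tri(u1,u2):
    o1,d1=ray(t,u1);o2,d2=ray(s,u2); k=np.linalg.lstsq(np.c_[d1,-d2],o2-o1,rcond=None)[0]
    a,b=o1+d1*k[0],o2+d2*k[1]; return (a+b)/2,np.linalg.norm(a-b)
print(tri((295.2,202.3),(273.6,267.4)),tri((417.3,257.4),(349.5,201)))
print(onz(t,(417.3,257.4),.031),onz(s,(351.9,200.8),.031))
E
```

```text
pulley_center s [346.9, 201.3] 0.79 349
vise t [204.9, 348.1] 0.97 1961
vise t [359.9, 233.6] 0.85 989
vise t [295.0, 200.2] 0.69 1011
vise s [273.6, 264.2] 0.71 1164
vise s [416.5, 373.1] 0.64 3012
shaft_end t [294.3, 201.0] 0.98 875
shaft_end t [359.3, 229.6] 0.91 975
shaft_end t [204.7, 345.5] 0.89 1891
shaft_end s [276.5, 265.9] 0.92 1180
shaft_end s [323.0, 225.4] 0.56 983
shaft_shoulder t [202.5, 346.3] 0.87 1903
shaft_shoulder t [294.1, 202.9] 0.64 943
shaft_shoulder s [277.5, 271.2] 0.97 1176
shaft_shoulder s [320.4, 224.8] 0.81 1027
shaft_shoulder s [416.1, 371.6] 0.65 3017
(array([0.5875, 0.055 , 0.045 ]), np.float64(0.006469030374194409)) (array([ 0.4414, -0.2495,  0.0186]), np.float64(0.0026377980160152067))
[ 0.4383 -0.2471  0.031 ] [ 0.4348 -0.2385  0.031 ]
```

View pics/z0.png

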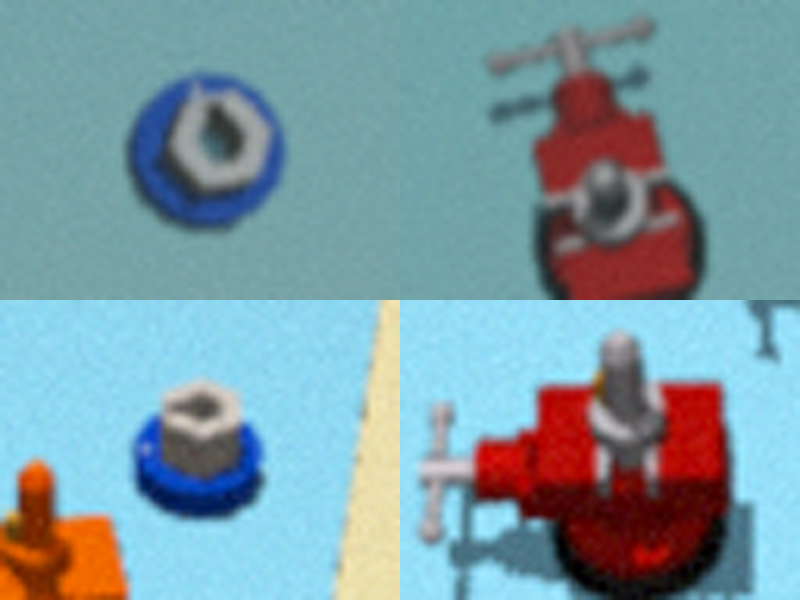

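```bash
cat > fit.py <<'E'
from h import *
from scipy.optimize import minimize
a=np.linspace(0,2*np.pi,48,endpoint=False)
def sil(p,x,y,yaw,z0,sc=8,box=None):
    x0,y0,x1,y1=box; m=np.zeros(((y1-y0)*sc,(x1-x0)*sc),np.uint8)
    h=yaw+np.pi/6+np.arange(6)*np.pi/3; R=.018/np.cos(np.pi/6)
    for th,r,zs in((a,.03,(0,.016)),(h,R,(.016,.042))):
        q=np.array([proj(p,(x+r*np.cos(t),y+r*np.sin(t),z0+z)) for z in zs for t in th])
        q=(q-[x0,y0]+.5)*sc
        cv2.fillConvexPoly(m,cv2.convexHull(q.astype(np.float32)).astype(np.int32),255)
    return cv2.resize(m,(x1-x0,y1-y0),interpolation=cv2.INTER_AREA)/255.
def mask(p,box):
    x0,y0,x1,y1=box; im=p["img"][y0:y1,x0:x1]
    hsv=cv2.cvtColor(im,cv2.COLOR_RGB2HSV); H,S,V=[hsv[...,i].astype(int) for i in range(3)]
    return (((H>105)&(H<130)&(S>140))|(S<70))*1.
def fit(p,box,g,z0):
    M=cv2.GaussianBlur(mask(p,box),(0,0),.7)
    f=lambda v:((cv2.GaussianBlur(sil(p,v[0],v[1],v[2],z0,box=box),(0,0),.7)-M)**2).sum()
    r=minimize(f,g,method="Nelder-Mead",options=dict(initial_simplex=np.array([g,g+[.004,0,0],g+[0,.004,0],g+[0,0,.3]]),xatol=1e-4,maxiter=150))
    return r.x,r.fun,M.sum()
E
python3 - <<'E'
from fit import *
np.set_printoptions(precision=4,suppress=True)
t=vision.get_image("top"); s=vision.get_image("side")
g=np.array([.44,-.247,.15])
print(fit(t,(395,234,445,280),g,.002)); print(fit(s,(335,180,367,220),g,.002))
print("dot",onz(t,(417.5,248.1),.018),"s",onz(s,(318+147/6.25,177+147/6.25),.018), "notch",onz(t,(386+208/6.25,234+105/6.25),.044),onz(s,(318+180/6.25,177+107/6.25),.044))
print("tip",onz(t,(295.8,194.4),.124),onz(s,(275.2,246.6),.124))
print("sh",onz(t,(296.9,200.5),.084))
# vise yaw: cross bar ends & screw at equal height .05
print("bar",[onz(t,(263+u/6.25,168+v/6.25),.045) for u,v in((95,63),(242,28))])
for n,p,b in(("t",t,(280,180,312,204)),("s",s,(262,236,294,260))):
    print(n); 
im=lambda p,c:cv2.resize(p["img"][c[1]:c[1]+30,c[0]:c[0]+40,::-1],(400,300),interpolation=cv2.INTER_NEAREST)
cv2.imwrite("pics/z1.png",np.clip(np.hstack([im(t,(276,182)),im(s,(256,238))])*1.3,0,255))
E
```

```text
(array([ 0.4402, -0.2542,  0.2493]), np.float64(48.76769137795153), np.float64(454.083189961209))
(array([ 0.4434, -0.254 ,  0.1942]), np.float64(6.67128500062746), np.float64(344.42991955470404))
dot [ 0.4638 -0.2514  0.018 ] s [ 0.4661 -0.248   0.018 ] notch [ 0.4529 -0.2506  0.044 ] [ 0.452  -0.2497  0.044 ]
tip [0.583  0.0485 0.124 ] [0.5814 0.053  0.124 ]
sh [0.5785 0.0483 0.084 ]
bar [array([0.649 , 0.0975, 0.045 ]), array([0.6624, 0.0372, 0.045 ])]
t
s[ WARN:0@1.011] global loadsave.cpp:1063 imwrite_ Unsupported depth image for selected encoder is fallbacked to CV_8U.
```

View pics/z1.png

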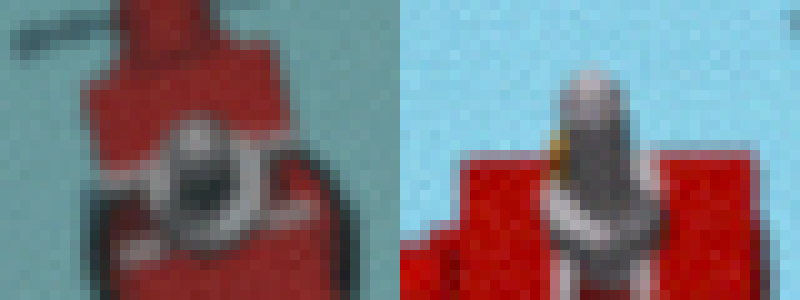

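The close-up shows the shaft tip at top (295.7,194.8) and side (275.1,246.8), with the brass key to the left of the shaft, roughly +x, at side (272.2,253.5). The pulley is near (0.441,-0.254) at yaw about 0.2. I'll move over it.

Request:
move_arm:
  series: "-1 0 0 0 7.9; -1 0 0 0 7.9; -1 0 0 0 7.9; -1 0 0 0 7.8; -1 0.028 -0.0434 -0.01 0; -1 0.028 -0.0434 -0.01 0; -1 0.028 -0.0434 -0.01 0; -1 0.028 -0.0434 -0.01 0; -1 0.028 -0.0434 -0.01 0; -1 0.028 -0.0434 -0.01 0; -1 0.028 -0.0434 -0.01 0; -1 0.028 -0.0434 -0.01 0"

```text
time_s: 2.7
ee_pos: [0.426, -0.2647, 0.308]
tool_rot: [3.141, -0.001, -0.323]
ft_force: [0.3, -1.0, -0.9]
grip_width: 0.0856
finger_force: 0.0
```

Request:
move_arm:
  series: "-1 0 0 0.04 0; -1 0 0 0.04 0; -1 0 0 0.04 0; -1 0 0 0.04 0; -1 0 0 0.04 0; -1 0 0 0.04 0; -1 0 0 0 0; -1 0 0 0 0; -1 0 0 0 0"

```text
time_s: 3.6
ee_pos: [0.4264, -0.2673, 0.0694]
tool_rot: [3.141, -0.004, -0.323]
ft_force: [0.2, -0.4, 0.6]
grip_width: 0.0855
finger_force: 0.0
```

```bash
python3 - <<'E'
from h import *
np.set_printoptions(precision=4,suppress=True)
print(ctrl.sense()["ee_pos"])
t=vision.get_image("top"); s=vision.get_image("side")
im=lambda p,c:cv2.resize(p["img"][c[1]:c[1]+60,c[0]:c[0]+80,::-1],(400,300),interpolation=cv2.INTER_CUBIC)
cv2.imwrite("pics/z2.png",np.clip(np.hstack([im(t,(380,225)),im(s,(310,160))])*1.3,0,255).astype(np.uint8))
e=ctrl.sense()["ee_pos"]
y=np.array([-.317,-.948,0])
for p in(t,s):print([proj(p,e+k*.043*y+[0,0,.013]) for k in(-1,1)],proj(p,[.441,-.254,.044]))
E
```

```text
[ 0.4264 -0.2673  0.0694]
[array([412.4718, 253.7893]), array([447.4161, 264.3008])] [420.9523 255.521 ]
[array([350.4594, 189.776 ]), array([363.7822, 172.5534])] [350.7742 193.6284]
```

View pics/z2.png

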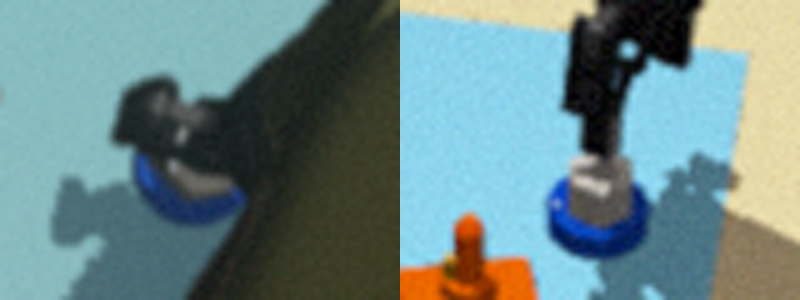

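Top: the arm partly hides the pulley. Side: the fingertip is above the boss but offset, because a row was clipped. I'll correct laterally, then descend and close.

Request:
move_arm:
  series: "-1 0.0096 -0.0172 0 0; -1 0 0 0 0; -1 0 0 0 0; -1 0 0 0.016 0; -1 0 0 0.016 0; -1 0 0 0.014 0; -1 0 0 0 0; -1 0 0 0 0"

```text
time_s: 4.5
ee_pos: [0.4389, -0.2532, 0.0217]
tool_rot: [3.141, 0.0, -0.323]
ft_force: [0.7, -0.3, 0.2]
grip_width: 0.085
finger_force: 0.0
```

Request:
move_arm:
  series: "-1 0.0022 0 0 0; 0.2 0 0 0 0; 0.4 0 0 0 0; 0.6 0 0 0 0; 0.6 0 0 0 0; 0.8 0 0 0 0; 0.8 0 0 0 0; 0.8 0 0 0 0; 0.8 0 0 0 0"

```text
time_s: 5.4
ee_pos: [0.4417, -0.2539, 0.0219]
tool_rot: [3.141, -0.001, -0.323]
ft_force: [-0.9, 0.1, 6.4]
grip_width: 0.0349
finger_force: 60.3
```

Request:
move_arm:
  series: "0.8 0 0 -0.02 0; 0.8 0 0 -0.04 0; 0.8 0 0 -0.045 0; 0.8 0 0 -0.045 0; 0.8 0 0 0 0; 0.8 0 0 0 0"

```text
time_s: 6.0
ee_pos: [0.4418, -0.2538, 0.1719]
tool_rot: [3.141, -0.002, -0.323]
ft_force: [-0.9, -0.5, -2.1]
grip_width: 0.0346
finger_force: 60.1
```

Request:
move_arm:
  series: "0.8 0.004 -0.037 0 0; 0.8 0.004 -0.037 0 0; 0.8 0.004 -0.037 0 0; 0.8 0.004 -0.037 0 0; 0.8 0.004 -0.037 0 0; 0.8 0.004 -0.037 0 0; 0.8 0.004 -0.037 0 0; 0.8 0.004 -0.037 0 0; 0.8 0.004 -0.037 0 0; 0.8 0 0 0 0; 0.8 0 0 0 0; 0.8 0 0 0 0"

```text
time_s: 7.2
ee_pos: [0.5397, -0.0536, 0.181]
tool_rot: [-3.046, 0.002, -0.155]
ft_force: [-0.8, 0.5, -1.3]
grip_width: 0.0348
finger_force: 60.4
```

```bash
python3 - <<'E'
from h import *
np.set_printoptions(precision=4,suppress=True)
t=vision.get_image("top"); s=vision.get_image("side")
im=lambda p,c:cv2.resize(p["img"][c[1]:c[1]+60,c[0]:c[0]+80,::-1],(400,300),interpolation=cv2.INTER_CUBIC)
cv2.imwrite("pics/z3.png",np.clip(np.hstack([im(t,(255,160)),im(s,(235,210))])*1.3,0,255).astype(np.uint8))
q=ctrl.sense();print({k:q[k] for k in("ee_pos","ft_force","tool_rot","grip_width")})
e=q["ee_pos"];print(proj(s,e-[0,0,.02]),proj(t,e-[0,0,.02]),proj(s,[.581,.05,.124]))
E
```

```text
{'ee_pos': array([ 0.5396, -0.0538,  0.181 ]), 'ft_force': array([ 0.2108, -0.2621, -2.1334]), 'tool_rot': array([-3.0456,  0.0015, -0.1551]), 'grip_width': 0.03455092595580023}
[301.748  206.7712] [339.8734 207.3699] [275.6862 245.6772]
```

View pics/z3.png

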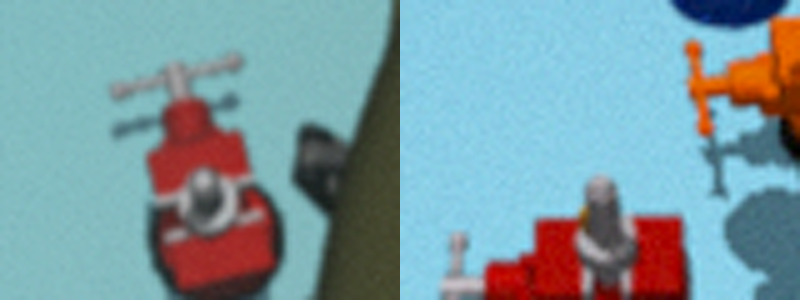

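Both crops show the shaft clear and the pulley (blue, top of the side view) short of the vise. The tool is tilted, so I'll check the joints.

```bash
python3 - <<'E'
from h import *
q=ctrl.sense();print(q["joints"],q["joint_vel"],q["tau"],q["torque"],q["time_s"])
E
```

```text
[-0.15611462  0.31583751 -0.19709419  1.05949063  0.09603719  3.140616  ] [-0.00276968 -0.00092264 -0.0007247   0.00013237  0.00097445 -0.00070993] [ 1.70474779e-01 -4.37121248e+01  2.51978928e+01  9.49692418e-03
  4.23107492e-01 -9.18935098e-05] [-0.09723096 -0.0350525   0.05538689] 7.3
```

Request:
move_arm:
  series: "0.8 0 0 0 0; 0.8 0 0 0 0; 0.8 0 0 0 0"

```text
time_s: 7.6
ee_pos: [0.5399, -0.0537, 0.181]
tool_rot: [-3.045, 0.001, -0.155]
ft_force: [-0.7, -0.2, -0.8]
grip_width: 0.0347
finger_force: 60.4
```

Joint 6 hit its +π limit (q6 = π + q1 − yaw), so this grasp yaw can't reach the shaft. I'll go back, set the pulley down, and regrasp turned 120° (tool yaw about 101°), which leaves plenty of margin.

Request:
move_arm:
  series: "0.8 -0.004 0.037 0 0; 0.8 -0.004 0.037 0 0; 0.8 -0.004 0.037 0 0; 0.8 -0.004 0.037 0 0; 0.8 -0.004 0.037 0 0; 0.8 -0.004 0.037 0 0; 0.8 -0.004 0.037 0 0; 0.8 0 0 0 0; 0.8 0 0 0 0; 0.8 0 0 0 0"

```text
time_s: 8.6
ee_pos: [0.4726, -0.3032, 0.1561]
tool_rot: [-3.045, 0.001, -0.154]
ft_force: [-1.0, 0.0, -2.6]
grip_width: 0.0348
finger_force: 60.7
```

The arm went back, but the clamped command left a lasting 0.096 rad tilt towards +y. Tool yaw of about 90° makes that harmless, because the pads then stay parallel to the flats. It helps to know the key's yaw before regrasping, so I'll measure it with the vise unobstructed.

```bash
cat > key.py <<'E'
from h import *
from itertools import product
def rend(p,c,zs,k,box,sc=10):
    """key visibility fraction image: key minus shaft occlusion (camera-side order by drawing)"""
    x0,y0,x1,y1=box; S=np.zeros(((y1-y0)*sc,(x1-x0)*sc),np.uint8); K=S.copy()
    hull=lambda m,P,v:cv2.fillConvexPoly(m,cv2.convexHull(((np.array([proj(p,q) for q in P])-[x0,y0]+.5)*sc).astype(np.float32)).astype(np.int32),v)
    u=np.array([np.cos(k),np.sin(k)]);w=np.array([-u[1],u[0]]); a=np.linspace(0,2*np.pi,24)
    hull(K,[(*(c+u*r+w*s*.003),zs+z) for r in(.0075,.013) for s in(-1,1) for z in(0,.014)],255)
    cyl=lambda z0,r0,z1,r1:hull(S,[(c[0]+r*np.cos(t),c[1]+r*np.sin(t),z) for z,r in((z0,r0),(z1,r1)) for t in a],255)
    cyl(zs,.008,zs+.034,.008);cyl(zs+.034,.008,zs+.04,.0045)
    toc=p["T"][:2,3]-c
    front=u@toc/np.linalg.norm(toc)
    V=K.copy()
    if front<0.0: V[S>0]=0
    else:
        # only parts of the shaft nearer to the camera hide: shaft above the key top still does not for front keys
        pass
    r=lambda m:cv2.resize(m,(x1-x0,y1-y0),interpolation=cv2.INTER_AREA)/255.
    return r(V),r(S),front
E
python3 - <<'E'
from key import *
np.set_printoptions(precision=2,suppress=True,linewidth=200)
for n,box,b2 in(("side",(264,238,290,266),(266,246,280,262)),("top",(284,186,310,208),(288,188,304,204))):
    L=[vision.get_image(n) for _ in range(6)]; p=L[0]; I=np.mean([q["img"].astype(float) for q in L],0)
    np.savez(n+"avg.npz",I=I,K=p["K"],T=p["T"])
    print(n); print((I[...,1]-I[...,2])[b2[1]:b2[3],b2[0]:b2[2]].round().astype(int))
    g=I.sum(2)/3; print("sat"); print((I.max(2)-I.min(2))[b2[1]:b2[3],b2[0]:b2[2]].round().astype(int))
E
```

```text
side
[[-18 -18 -19 -17 -19 -17 -13  -6  -5  -4  -6 -12 -16 -18]
 [-19 -18 -18 -18 -19 -15 -10  -5  -4  -3  -3  -5 -13 -18]
 [-18 -18 -19 -19 -18 -16  -6  -4  -4  -4  -2  -4 -12 -18]
 [-18 -19 -18 -18 -19 -16  -8  -4  -2  -4  -2  -4 -12 -18]
 [-18 -18 -17 -18 -18 -13  -1  -3  -2  -4  -2  -2  -9 -18]
 [-18 -18 -19 -19 -11  11  18  -1  -3  -2  -2  -2  -9 -16]
 [-18 -19 -19 -18  -3  36  31   0  -2  -3   0  -3  -8 -12]
 [-13 -13 -14 -15  -1  38  27  -1  -2  -4  -2  -2  -4  -6]
 [ -2  -2  -3   0  12  33  20  -1  -3  -2  -2  -1  -4  -5]
 [  5   3   2   5  13  22  18  -2  -2  -3  -1  -4  -1  -4]
 [  4   5   6   3   3   6   9   1  -2  -2  -3  -2  -2  -5]
 [  2   5   7   1  -1  -3  -2  -1  -2  -2  -2  -2  -2  -2]
 [  7   4   5   0  -2  -4  -3  -2  -2   0  -1  -2  -3  -3]
 [  5   6   4  -2  -2  -4  -4  -3  -3  -4  -3  -2  -1  -3]
 [  3   7   5   3   0  -2  -4  -4  -3  -3  -4  -3  -3  -1]
 [  7   3   4   7   0  -3  -3  -2  -5  -5  -2  -3  -2  -2]]
sat
[[ 73  72  73  73  74  69  47  12   5   4   7  36  64  73]
 [ 73  73  74  74  75  60  25   5   6   3   4  10  46  74]
 [ 75  74  72  74  75  57  1
[... 1740 characters left out ...]
86 88 90 91 91 91 91 89 89 90 88 64]
 [85 86 87 88 90 90 92 92 91 91 92 91 90 90 91 76]
 [86 87 87 89 90 89 86 80 82 86 90 92 92 92 94 85]
 [87 88 88 89 87 74 56 40 43 56 73 88 94 94 95 90]
 [88 88 89 86 71 40 17  6  7 17 43 68 80 86 82 73]
 [90 89 89 79 47 14  2  2  2  1 11 25 40 52 43 31]
 [90 90 87 65 25  3  3  2  2  4  2  3  9 16 10  4]
 [86 82 68 41 10  3  4  3  3  4  4  4  3  2  2  2]
 [59 45 29 15  3  3  5  3  4  5  5  5  5  5  2 19]
 [21 12  4  1  2  4  6  5  5  7  7  6  4  2 10 25]
 [ 2  2  2  2  3  4  7  6  7  8  8  6  4  1 15 26]
 [ 1  6  6  2  3  5  7  8  8  8  7  6  5  2 15 30]
 [19 22 14  3  3  6  6  8  7  6  6  7  5  2 13 26]
 [32 32 21  8  1  4  6  6  6  5  6  7  6  4  7 11]]
```

```bash
python3 - <<'E'
from key import *
from scipy.optimize import minimize
from scipy.ndimage import gaussian_filter as gf
np.set_printoptions(precision=2,suppress=True,linewidth=200)
c0=np.array([.581,.05])
for n,box,rows,zz in(("side",(262,236,292,268),slice(0,14),1),("top",(280,182,312,212),slice(0,12),1)):
    d=np.load(n+"avg.npz"); p=dict(K=d["K"],T=d["T"]); I=d["I"][box[1]:box[3],box[0]:box[2]]
    sat=I.max(2)-I.min(2); G=np.clip(1-sat/np.median(sat[rows]),0,1)
    B=np.clip(I[...,1]-I[...,2],0,None); B[B<(8 if n=="side" else 1.5)]=0; B/=B.max()
    if n=="side": G=np.clip(G+B*0,0,1); cols=slice(11,30)  # right of key
    else: cols=slice(8,17)
    def f(v):
        S=rend(p,v,.084,0,box)[1]; return ((gf(S,.6)-G)[rows,cols]**2).sum()
    r=minimize(f,c0,method="Nelder-Mead",options=dict(initial_simplex=c0+np.array([[0,0],[.005,0],[0,.005]]),maxiter=60,xatol=1e-4))
    print(n,"shaft xy",r.x.round(4),r.fun)
    yy,xx=np.mgrid[box[1]:box[3],box[0]:box[2]]; cen=lambda M:((M*xx).sum()/M.sum(),(M*yy).sum()/M.sum(),M.sum())
    print("brass",np.round(cen(B),2))
    for k in range(-20,46,5):
        V,_,fr=rend(p,r.x,.084,np.radians(k),box); V=gf(V,.6)
        a=(V*B).sum()/max((V*V).sum(),1e-9)
        print(k,np.round(cen(V),2) if V.sum() else 0,"front %.2f err %.3f a %.2f"%(fr,((V*a-B)**2).sum(),a))
E
```

```text
side shaft xy [0.58 0.05] 0.08793815095821292
brass [271.91 254.46   8.53]
-20 [271.   253.41   8.39] front -0.63 err 1.675 a 0.99
-15 [270.95 253.67   9.49] front -0.56 err 1.962 a 0.87
-10 [270.88 253.9   10.77] front -0.49 err 2.358 a 0.74
-5 [270.87 254.17  11.31] front -0.41 err 2.587 a 0.69
0 [270.85 254.41  12.01] front -0.33 err 2.876 a 0.62
5 [270.85 254.71  12.45] front -0.24 err 3.255 a 0.56
10 [270.88 254.96  12.51] front -0.16 err 3.477 a 0.54
15 [270.92 255.26  12.39] front -0.07 err 3.739 a 0.51
20 [271.08 255.47  13.76] front 0.01 err 3.879 a 0.44
25 [271.12 255.71  14.39] front 0.10 err 4.152 a 0.39
30 [271.22 255.99  15.13] front 0.19 err 4.405 a 0.34
35 [271.35 256.26  15.94] front 0.27 err 4.652 a 0.29
40 [271.48 256.5   16.67] front 0.36 err 4.881 a 0.24
45 [271.64 256.78  16.84] front 0.44 err 5.105 a 0.19
top shaft xy [0.58 0.05] 0.9164947690421368
brass [297.23 198.23  29.75]
-20 [299.31 194.87   1.65] front -0.85 err 16.148 a 1.33
-15 [298.76 194.43   1.  ] front -0.89 err 15.579 a 2.87
-10 [298.61 194.11   0.48] front -0.93 err 14.906 a 6.82
-5 [298.   194.     0.18] front -0.96 err 14.916 a 14.59
0 [297.86 194.     0.14] front -0.98 err 15.061 a 19.15
5 [297.   194.     0.02] front -0.99 err 16.539 a 28.87
10 [297.   194.     0.03] front -1.00 err 16.539 a 18.05
15 [294.   194.     0.01] front -1.00 err 16.617 a 0.42
20 [294.   195.     0.01] front -0.99 err 16.617 a 0.08
25 [293.46 195.     0.11] front -0.97 err 16.617 a 0.45
30 [293.08 195.08   0.24] front -0.95 err 16.617 a 0.28
35 [293.03 195.47   0.46] front -0.92 err 16.617 a 0.10
40 [292.92 196.18   1.04] front -0.88 err 16.617 a 0.03
45 [292.77 196.53   2.05] front -0.84 err 16.617 a 0.02
```

The brass shows on the −y side of the tip in the top view, and both fits favour a key yaw of about −13°. Shaft xy is about (0.580,0.050). I'll set the pulley down on the bare bench at yaw about −10°, then regrasp it with tool yaw about 80°.

Request:
move_arm:
  series: "0.8 0 0 0 7.8; 0.8 0 0 0 7.8; 0.8 0 0 0 7.8; 0.8 0 0 0 7.8; 0.8 0 0 0 0; 0.8 0 0 0 0"

```text
time_s: 9.8
ee_pos: [0.4599, -0.32, 0.1562]
tool_rot: [-3.041, 0.051, -0.665]
ft_force: [0.0, 0.1, -2.4]
grip_width: 0.0345
finger_force: 60.6
```

```bash
cat >> h.py <<'E'
from scipy.spatial.transform import Rotation as Ro
def togo(target):
    q=ctrl.sense(); R=Ro.from_euler("xyz",q["tool_rot"]).as_matrix()
    np.set_printoptions(precision=4,suppress=True)
    print("ee",q["ee_pos"],"rot",q["tool_rot"],"F",q["ft_force"],"q",q["joints"],"w",q["grip_width"])
    print("tool shift",R.T@(np.array(target)-q["ee_pos"]),"down1m",R.T@[0,0,-1],"worldx",R.T@[1,0,0],"worldy",R.T@[0,1,0],"axis",R[:,2])
E
python3 -c "
from h import *
togo([.335,-.36,.06])"
```

```text
ee [ 0.4599 -0.32    0.1562] rot [-3.0406  0.0511 -0.6648] F [ 0.043   0.0544 -2.3705] q [-0.6656  0.3975 -0.1411  1.0833  0.101   3.1408] w 0.034546620960934527
tool shift [-0.0687  0.1181  0.0883] down1m [0.0511 0.1007 0.9936] worldx [ 0.786  -0.6178  0.0222] worldy [-0.6161 -0.7799  0.1107] axis [ 0.0222  0.1107 -0.9936]
```

Request:
move_arm:
  series: "0.8 -0.0137 0.0236 0.0176 0; 0.8 -0.0137 0.0236 0.0176 0; 0.8 -0.0137 0.0236 0.0176 0; 0.8 -0.0137 0.0236 0.0176 0; 0.8 -0.0137 0.0236 0.0176 0; 0.8 0 0 0 0; 0.8 0 0 0 0"

```text
time_s: 10.5
ee_pos: [0.3353, -0.3596, 0.0602]
tool_rot: [-3.04, 0.052, -0.664]
ft_force: [0.7, 0.4, -0.4]
grip_width: 0.0348
finger_force: 60.6
```

```bash
python3 -c "
from h import *
togo([.335,-.36,.025])"
```

```text
ee [ 0.3353 -0.3596  0.0602] rot [-3.0401  0.0515 -0.6645] F [ 0.6651  0.408  -0.379 ] q [-0.8779  0.3923 -0.4354  0.815   0.0883  2.9276] w 0.034825032671398165
tool shift [0.0018 0.004  0.035 ] down1m [0.0515 0.1012 0.9935] worldx [ 0.7862 -0.6176  0.0221] worldy [-0.6158 -0.78    0.1114] axis [ 0.0221  0.1114 -0.9935]
```

Request:
move_arm:
  series: "0.8 0.0009 0.002 0.015 0; 0.8 0.0009 0.002 0.014 0; 0.8 0 0 0.006 0; 0.8 0 0 0 0; 0.8 0 0 0 0"

```text
time_s: 11.0
ee_pos: [0.3359, -0.3606, 0.0258]
tool_rot: [-3.041, 0.05, -0.663]
ft_force: [-0.1, -0.1, -1.8]
grip_width: 0.035
finger_force: 60.7
```

Request:
move_arm:
  series: "0.8 0 0 0.001 0; 0.8 0 0 0.001 0; -1 0 0 0 0; -1 0 0 0 0; -1 0 0 0 0; -1 0 0 0 0; -1 0 0 -0.015 0; -1 0 0 -0.04 0; -1 0 0 -0.04 0; -1 0 0 -0.04 0; -1 0 0 0 0; -1 0 0 0 0"

```text
time_s: 12.2
ee_pos: [0.3326, -0.3759, 0.1582]
tool_rot: [-3.042, 0.048, -0.664]
ft_force: [0.0, 0.8, -0.5]
grip_width: 0.0856
finger_force: 0.0
```

```bash
python3 - <<'E'
from h import *
togo([.335,-.36,.16])
s=vision.get_image("side");t=vision.get_image("top")
print(proj(s,[.335,-.36,.02]),proj(t,[.335,-.36,.02]))
im=lambda p,c:cv2.resize(p["img"][c[1]:c[1]+90,c[0]:c[0]+120,::-1],(400,300),interpolation=cv2.INTER_CUBIC)
a,b=proj(s,[.335,-.36,.02]),proj(t,[.335,-.36,.02])
cv2.imwrite("pics/z4.png",np.clip(np.hstack([im(s,(int(a[0])-60,int(a[1])-60)),im(t,(int(b[0])-60,int(b[1])-45))])*1.3,0,255).astype(np.uint8))
E
```

```text
ee [ 0.3326 -0.3759  0.1582] rot [-3.0416  0.0484 -0.6643] F [ 0.0197  0.7873 -0.5205] q [-0.9012  0.3154 -0.2631  1.0629  0.0858  2.904 ] w 0.08557111609611953
tool shift [-0.0079 -0.0141 -0.    ] down1m [0.0484 0.0997 0.9938] worldx [ 0.7864 -0.6172  0.0237] worldy [-0.6158 -0.7805  0.1083] axis [ 0.0237  0.1083 -0.9938]
[389.6936 180.9907] [464.7279 298.3662]
```

View pics/z4.png

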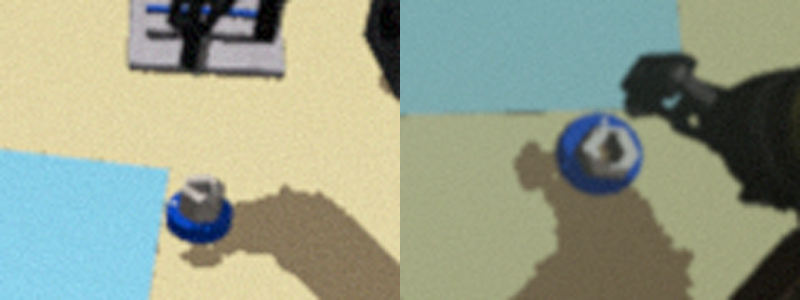

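The pulley stands upright on the bench beside the mat, at side crop (200,210) and top crop (600,155), with its dot pointing about +x. At tool yaw of about 82° the remaining tilt lies in the pad plane. Twisting there now.

Request:
move_arm:
  series: "-1 0 0 0 -8.5; -1 0 0 0 -8.5; -1 0 0 0 -8.5; -1 0 0 0 -8.5; -1 0 0 0 -8.5; -1 0 0 0 -8.5; -1 0 0 0 -8.5; -1 0 0 0 -8.5; -1 0 0 0 -8.5; -1 0 0 0 -8.5; -1 0 0 0 -8.5; -1 0 0 0 -8.5"

```text
time_s: 13.5
ee_pos: [0.3312, -0.3737, 0.1553]
tool_rot: [-3.109, -0.111, 1.118]
ft_force: [0.7, -0.0, -0.9]
grip_width: 0.0854
finger_force: 0.0
```

Request:
move_arm:
  series: "-1 0 0 0 -8.5; -1 0 0 0 -8.5; -1 0 0 0 -1; -1 0 0 0 0; -1 0 0 0 0"

```text
time_s: 14.0
ee_pos: [0.3318, -0.3746, 0.1565]
tool_rot: [3.137, -0.114, 1.426]
ft_force: [0.3, -0.2, -0.5]
grip_width: 0.0858
finger_force: 0.0
```

```bash
python3 -c "
from h import *
togo([.3365,-.358,.07])"
```

```text
ee [ 0.3318 -0.3746  0.1565] rot [ 3.137  -0.1138  1.4261] F [ 0.2911 -0.2485 -0.5183] q [-0.9009  0.3174 -0.265   1.0633  0.0859  0.8116] w 0.08577488267286057
tool shift [0.0072 0.0019 0.0879] down1m [-0.1136 -0.0046  0.9935] worldx [0.1432 0.9895 0.021 ] worldy [ 0.9832 -0.1447  0.1117] axis [ 0.021   0.1117 -0.9935]
```

Request:
move_arm:
  series: "-1 0.0024 0.0006 0.029 0; -1 0.0024 0.0006 0.029 0; -1 0.0024 0.0007 0.029 0; -1 -0.0028 0 0.0239 0; -1 -0.0027 0 0.0238 0; -1 0 0 0 0; -1 0 0 0 0; -1 0 0 0 0"

```text
time_s: 14.8
ee_pos: [0.3379, -0.3596, 0.0248]
tool_rot: [3.134, -0.111, 1.428]
ft_force: [0.1, 0.5, 0.5]
grip_width: 0.0855
finger_force: 0.0
```

```bash
python3 -c "
from h import *
togo([.3365,-.358,.0215])"
```

```text
ee [ 0.3379 -0.3596  0.0248] rot [ 3.1341 -0.1114  1.4279] F [0.1369 0.4895 0.4634] q [-0.8736  0.4358 -0.4783  0.7256  0.0879  0.8375] w 0.08546649624342405
tool shift [ 0.001  -0.0016  0.0034] down1m [-0.1112 -0.0075  0.9938] worldx [0.1416 0.9897 0.0233] worldy [ 0.9837 -0.1433  0.1089] axis [ 0.0233  0.1089 -0.9938]
```

Request:
move_arm:
  series: "-1 0.001 -0.0016 0.0025 0; -1 0 0 0 0; 0.2 0 0 0 0; 0.4 0 0 0 0; 0.6 0 0 0 0; 0.6 0 0 0 0; 0.8 0 0 0 0; 0.8 0 0 0 0; 0.8 0 0 0 0; 0.8 0 0 0 0"

```text
time_s: 15.8
ee_pos: [0.3361, -0.3577, 0.0217]
tool_rot: [3.135, -0.112, 1.428]
ft_force: [-0.1, -0.1, 5.2]
grip_width: 0.0345
finger_force: 61.1
```

```bash
python3 -c "
from h import *
togo([.3365,-.358,.19]);print(ctrl.sense()['torque'])"
```

```text
ee [ 0.3361 -0.3577  0.0217] rot [ 3.1347 -0.112   1.4283] F [-0.0737 -0.066   5.247 ] q [-0.8738  0.4368 -0.4872  0.7166  0.0879  0.8368] w 0.03452473118759117
tool shift [ 0.0186  0.0015 -0.1672] down1m [-0.1118 -0.0068  0.9937] worldx [0.1412 0.9897 0.0227] worldy [ 0.9837 -0.1428  0.1096] axis [ 0.0227  0.1096 -0.9937]
[ 0.018   0.1374 -0.0162]
```

Request:
move_arm:
  series: "0.8 0.0023 0.0002 -0.02 0; 0.8 0.0054 0.0004 -0.049 0; 0.8 0.0054 0.0004 -0.049 0; 0.8 0.0054 0.0004 -0.049 0; 0.8 0 0 0 0; 0.8 0 0 0 0"

```text
time_s: 16.4
ee_pos: [0.3364, -0.3582, 0.1897]
tool_rot: [3.134, -0.111, 1.428]
ft_force: [-0.2, 0.2, -2.5]
grip_width: 0.0346
finger_force: 60.6
```

```bash
python3 -c "
from h import *
togo([.55,.02,.19])"
```

```text
ee [ 0.3364 -0.3582  0.1897] rot [ 3.1342 -0.1111  1.4284] F [-0.2244  0.1774 -2.546 ] q [-0.8739  0.2759 -0.2333  1.1305  0.0876  0.8367] w 0.03457961661385286
tool shift [0.4022 0.1574 0.0458] down1m [-0.1109 -0.0074  0.9938] worldx [0.141  0.9897 0.0231] worldy [ 0.9838 -0.1427  0.1087] axis [ 0.0231  0.1087 -0.9938]
```

Request:
move_arm:
  series: "0.8 0.0396 0.0166 0.0045 0; 0.8 0.0396 0.0166 0.0045 0; 0.8 0.0396 0.0166 0.0045 0; 0.8 0.0396 0.0166 0.0045 0; 0.8 0.0396 0.0166 0.0045 0; 0.8 0.0396 0.0166 0.0045 0; 0.8 0.0396 0.0166 0.0045 0; 0.8 0.0396 0.0166 0.0045 0; 0.8 0.0396 0.0166 0.0045 0; 0.8 0.0396 0.0166 0.0045 0; 0.8 0.0396 0.0166 0.0045 0; 0.8 0 0 0 0"

```text
time_s: 17.6
ee_pos: [0.5802, 0.0545, 0.1868]
tool_rot: [3.139, -0.114, 1.434]
ft_force: [-1.1, -0.9, -1.9]
grip_width: 0.035
finger_force: 60.5
```

Request:
move_arm:
  series: "0.8 0 0 0 4.8; 0.8 0 0 0 0; 0.8 0 0 0 0; 0.8 0 0 0 0"

```text
time_s: 18.0
ee_pos: [0.5786, 0.0495, 0.1892]
tool_rot: [-3.136, -0.112, 1.344]
ft_force: [-1.0, 0.7, -1.3]
grip_width: 0.0346
finger_force: 60.4
```

```bash
python3 - <<'E'
from h import *
togo([.58,.05,.19])
s=vision.get_image("side");t=vision.get_image("top")
e=ctrl.sense()["ee_pos"]; u=e-[0,0,.0217]
a,b=proj(s,u),proj(t,u); print(a,b)
im=lambda p,c:cv2.resize(p["img"][c[1]:c[1]+60,c[0]:c[0]+80,::-1],(400,300),interpolation=cv2.INTER_CUBIC)
ca=(int(a[0])-40,int(a[1])-20); cb=(int(b[0])-40,int(b[1])-30); print(ca,cb)
np.savez("held.npz",s=s["img"],t=t["img"])
cv2.imwrite("pics/z5.png",np.clip(np.hstack([im(s,ca),im(t,cb)])*1.3,0,255).astype(np.uint8))
E
```

```text
ee [0.5786 0.0495 0.1892] rot [-3.1363 -0.1122  1.344 ] F [-0.9988  0.6676 -1.3033] q [ 0.0247  0.3571 -0.1142  1.0766  0.11    1.8233] w 0.03464634491001593
tool shift [ 0.0009  0.0013 -0.0008] down1m [-0.112   0.0052  0.9937] worldx [0.2235 0.9745 0.0201] worldy [ 0.9683 -0.2243  0.1103] axis [ 0.0201  0.1103 -0.9937]
[275.2408 232.9025] [294.2001 190.9696]
(235, 212) (254, 160)
```

View pics/z5.png

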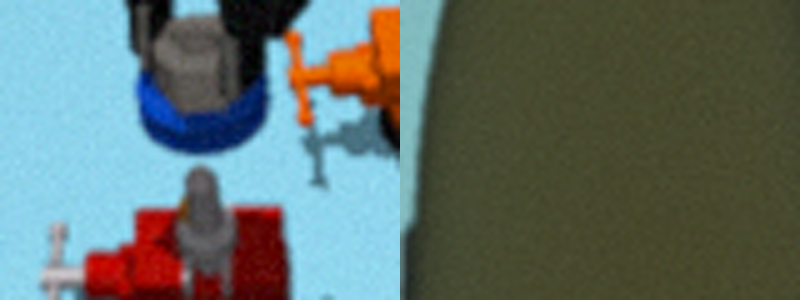

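The side view shows the pulley held level above the shaft tip. The rim's bottom edge is at (203,152) in the crop and the tip at (202,168). The arm blocks the top view. I'll fit the rim and the shaft in the same side image.

```bash
cat > rel.py <<'E'
from key import *
from scipy.optimize import minimize
from scipy.ndimage import gaussian_filter as gf
aa=np.linspace(0,2*np.pi,60)
def shaft_side():
    d=np.load("sideavg.npz"); p=dict(K=d["K"],T=d["T"]); box=(262,236,292,268)
    I=d["I"][box[1]:box[3],box[0]:box[2]]; sat=I.max(2)-I.min(2); G=np.clip(1-sat/np.median(sat[:14]),0,1)
    f=lambda v:((gf(rend(p,v,.084,0,box)[1],.6)-G)[:14,11:30]**2).sum()
    c0=np.array([.581,.05])
    return minimize(f,c0,method="Nelder-Mead",options=dict(initial_simplex=c0+np.array([[0,0],[.005,0],[0,.005]]),maxiter=80,xatol=1e-5)).x
def rim_side(p,I,z0,g):
    a=proj(p,(*g,z0)).astype(int); box=(a[0]-22,a[1]-4,a[0]+22,a[1]+14); sc=10
    J=I[box[1]:box[3],box[0]:box[2]].astype(np.float32)/255
    hsv=cv2.cvtColor(J,cv2.COLOR_RGB2HSV); B=((hsv[...,0]>212)&(hsv[...,0]<260)&(hsv[...,1]>.5)).astype(float)
    def f(v):
        m=np.zeros(((box[3]-box[1])*sc,(box[2]-box[0])*sc),np.uint8)
        P=np.array([proj(p,(v[0]+.03*np.cos(t),v[1]+.03*np.sin(t),z)) for z in(z0,z0+.016) for t in aa])
        cv2.fillConvexPoly(m,cv2.convexHull(((P-[box[0],box[1]]+.5)*sc).astype(np.float32)).astype(np.int32),255)
        S=cv2.resize(m,B.shape[::-1],interpolation=cv2.INTER_AREA)/255.
        return ((gf(S,.5)-gf(B,.5))**2).sum()
    r=minimize(f,g,method="Nelder-Mead",options=dict(initial_simplex=g+np.array([[0,0],[.004,0],[0,.004]]),maxiter=80,xatol=1e-5))
    return r.x,r.fun,B.sum()
E
python3 - <<'E'
from rel import *
d=np.load("sideavg.npz"); p=dict(K=d["K"],T=d["T"]); h=np.load("held.npz")
print(shaft_side().round(4))
print(rim_side(p,h["s"],.1892-.0217,np.array([.579,.05])))
E
```

```text
[0.5839 0.0513]
(array([0.57994917, 0.04727003]), np.float64(75.12266508831961), np.float64(220.0))
```

```bash
python3 - <<'E'
from rel import *
d=np.load("sideavg.npz"); p=dict(K=d["K"],T=d["T"]); h=np.load("held.npz")["s"]
for c in((.58,.05),(.584,.0513),(.5786,.0495)):
    P=np.array([proj(p,(c[0]+.03*np.cos(t),c[1]+.03*np.sin(t),z)) for z in(.1675,.1835) for t in aa])
    print(c,P.min(0),P.max(0))
J=h[228:250,255:296].astype(int)
B=((J[...,2]>J[...,0]+35)&(J[...,1]<110))
print("\n".join("%d "%(228+i)+"".join(".#"[int(v)] for v in r) for i,r in enumerate(B)))
E
```

```text
(0.58, 0.05) [261.05184515 218.93981894] [287.89133092 242.90938712]
(0.584, 0.0513) [259.18867255 219.09947347] [286.0626542 243.0801123]
(0.5786, 0.0495) [261.70910689 218.87038758] [288.53568373 242.83500766]
228 .......####....................###.......
229 .......#####..................####.......
230 .......#####.................#####.......
231 .......#######..............######.......
232 ........######.............#######.......
233 ........#######..........#########.......
234 ........########.....#############.......
235 ........#########################........
236 ........#########################........
237 .........########################........
238 .........#######################.........
239 ..........#####################..........
240 ...........##################............
241 .............###############.............
242 ...............##########................
243 .........................................
244 .........................................
245 .........................................
246 ......................#..................
247 .........................................
248 .......................#.................
249 .......................#.................
```

```bash
python3 - <<'E'
from rel import *
d=np.load("sideavg.npz"); p=dict(K=d["K"],T=d["T"])
for c in((.58,.05),(.582,.05),(.58,.052)):
    print(c,[proj(p,(*c,z)) for z in (.112,.118,.124)])
    P=np.array([proj(p,(c[0]+.0045*np.cos(t),c[1]+.0045*np.sin(t),.124)) for t in aa]);print(P.min(0))
I=d["I"];sat=I.max(2)-I.min(2); print(sat[242:250,272:279].round())
d=np.load("topavg.npz"); p=dict(K=d["K"],T=d["T"]); print([proj(p,(.58,.05,z)) for z in(.084,.112,.124)])
I=d["I"].mean(2); print(I[190:208,286:310].round().astype(int))
E
```

```text
(0.58, 0.05) [array([276.43881427, 249.07195752]), array([276.26815847, 247.41179908]), array([276.09606389, 245.73764414])]
[274.19250822 244.31500367]
(0.582, 0.05) [array([275.62595282, 248.9513027 ]), array([275.45193134, 247.29108128]), array([275.27644311, 245.61686659])]
[273.3734023  244.19494729]
(0.58, 0.052) [array([276.22921296, 249.69404374]), array([276.05746709, 248.03446523]), array([275.88427147, 246.36087789])]
[273.97837418 244.93473076]
[[74. 74. 75. 73. 76. 75. 74.]
 [73. 75. 74. 74. 73. 73. 73.]
 [73. 68. 57. 56. 66. 73. 74.]
 [66. 42. 21. 19. 34. 60. 74.]
 [47. 12.  5.  4.  7. 36. 64.]
 [25.  5.  6.  3.  4. 10. 46.]
 [15.  5.  5.  4.  2.  4. 39.]
 [20.  4.  2.  4.  4.  4. 36.]]
[array([296.21504755, 199.92076181]), array([295.5144995 , 196.94928327]), array([295.20439014, 195.63390841])]
[[ 78  70  66  67  67  68  68  69  69  70  69  69  69  69  68  69  68  72
   96 125 134 136 136 136]
 [ 69  67  68  68  68  69  69  70  70  68  70  70  70  69  69  70  69  71
   91 124 135 136 135 135]
 [ 66  68  68  69  70  69  68  70  70  72  70  69  69  70  70  69  69  69
  
[... 840 characters left out ...]
74  66  62  83 122 115  79  56  50  49  46  61 102 136 136  95  61
   60  79  86  78  57  56]
 [ 49  48  47  48  68 108  98  77  62  55  54  58  88 124 142 130  96  84
   90 109 114  96  66  49]
 [ 41  44  47  47  57  82  82  79  73  70  70  86 119 139 136 113 101 111
  117 115 109  90  69  48]
 [ 41  45  47  47  48  61  70  76  81  83  91 114 134 136 113  84  90 102
  104  93  84  74  66  50]
 [ 39  48  56  64  72  77  70  69  82  94 102 112 114 101  78  68  76  79
   77  73  70  66  60  48]
 [ 40  57  82 103 112 109  82  66  71  79  82  83  78  67  64  67  69  70
   68  68  69  65  58  48]
 [ 40  66 100 110 111 102  80  67  65  61  59  60  62  63  67  69  70  69
   68  69  68  66  60  47]]
```

Side-view results, with calibration cancelled out: shaft (0.5838,0.0506) and pulley (0.5787,0.0485). I'll shift +5 mm in x and +2 mm in y, then descend to just above the tip.

Request:
move_arm:
  series: "0.8 0.0031 0.0046 0.0003 0; 0.8 0 0 0 0; 0.8 -0.0016 0 0.0139 0; 0.8 -0.0016 0 0.0139 0; 0.8 -0.001 0 0.0085 0; 0.8 0 0 0 0; 0.8 0 0 0 0; 0.8 0 0 0 0"

```text
time_s: 18.9
ee_pos: [0.5851, 0.0521, 0.1544]
tool_rot: [-3.139, -0.113, 1.344]
ft_force: [0.3, 0.7, -1.3]
grip_width: 0.0348
finger_force: 60.5
```

```bash
python3 - <<'E'
from rel import *
togo([.5838,.0515,.153])
s=vision.get_image("side")
h=s["img"]
J=h[225:262,250:300].astype(int)
B=((J[...,2]>J[...,0]+35)&(J[...,1]<110))
w=np.argwhere(B[12:]); 
e=ctrl.sense()["ee_pos"]
for k in range(B.shape[0]):
    c=np.flatnonzero(B[k]); 
    if len(c)>8: print(225+k,250+c.min(),250+c.max())
c=e[:2]+[0.0,-.001]; z=e[2]-.0217
P=np.array([proj(s,(c[0]+.03*np.cos(t),c[1]+.03*np.sin(t),zz)) for zz in(z,z+.016) for t in aa]);print(P.min(0),P.max(0))
E
```

```text
ee [0.5851 0.0521 0.1544] rot [-3.1395 -0.1132  1.3441] F [ 0.2835  0.7161 -1.3112] q [ 0.0288  0.3868 -0.1628  0.9946  0.1101  1.8276] w 0.03483573902869994
tool shift [-0.001  -0.0011  0.0013] down1m [-0.113   0.0021  0.9936] worldx [0.2233 0.9745 0.0233] worldy [ 0.9682 -0.2245  0.1105] axis [ 0.0233  0.1105 -0.9936]
240 261 299
241 261 299
242 261 298
243 261 298
244 261 298
245 261 298
246 262 298
247 262 299
248 262 299
249 263 283
250 264 281
251 265 281
252 267 279
[260.1895 229.3297] [286.3823 252.9811]
```

Request:
move_arm:
  series: "0.8 -0.0002 -0.001 0 0; 0.8 -0.0006 0 0.005 0; 0.8 -0.0005 0 0.004 0; 0.8 -0.0005 0 0.004 0; 0.8 0 0 0 0; 0.8 0 0 0 0"

```text
time_s: 19.55
ee_pos: [0.5832, 0.052, 0.1403]
tool_rot: [-3.138, -0.113, 1.344]
ft_force: [0.5, -0.8, -1.9]
grip_width: 0.0348
finger_force: 60.5
```

Request:
move_arm:
  series: "0.8 -0.0003 0 0.003 0; 0.8 -0.0003 0 0.003 0; 0.8 0 0 0 0; 0.8 0 0 0 0"

```text
time_s: 19.95
ee_pos: [0.5832, 0.052, 0.1344]
tool_rot: [-3.138, -0.113, 1.344]
ft_force: [0.1, -0.7, -1.2]
grip_width: 0.0347
finger_force: 60.5
```

```bash
python3 -c "
from h import *
togo([.5838,.0515,.12]);print(ctrl.sense()['torque'])"
```

```text
ee [0.5832 0.052  0.1344] rot [-3.1378 -0.1128  1.3438] F [ 0.1097 -0.6783 -1.1618] q [ 0.0289  0.3994 -0.1986  0.9478  0.11    1.8278] w 0.03472315611056247
tool shift [-0.002   0.0007  0.0142] down1m [-0.1125  0.0038  0.9936] worldx [0.2236 0.9744 0.0216] worldy [ 0.9682 -0.2246  0.1105] axis [ 0.0216  0.1105 -0.9936]
[-0.1237  0.0567  0.0278]
```

Request:
move_arm:
  series: "0.8 -0.0002 0 0.002 0; 0.8 -0.0003 0 0.002 0; 0.8 -0.0002 0 0.002 0; 0.8 -0.0003 0 0.002 0; 0.8 -0.0002 0 0.002 0; 0.8 0 0 0 0; 0.8 0 0 0 0"

```text
time_s: 20.65
ee_pos: [0.5833, 0.052, 0.1244]
tool_rot: [-3.138, -0.113, 1.344]
ft_force: [-0.6, -0.2, -0.8]
grip_width: 0.035
finger_force: 60.5
```

Going well with no side force. The key top is expected at TCP z of about 0.120, so I'll take smaller steps.

Request:
move_arm:
  series: "0.8 -0.0001 0 0.001 0; 0.8 -0.0001 0 0.001 0; 0.8 -0.0001 0 0.001 0; 0.8 -0.0001 0 0.001 0; 0.8 0 0 0 0"

```text
time_s: 21.15
ee_pos: [0.5831, 0.052, 0.1202]
tool_rot: [-3.138, -0.113, 1.344]
ft_force: [0.2, -0.0, -1.8]
grip_width: 0.0346
finger_force: 60.5
```

Request:
move_arm:
  series: "0.8 -0.0001 0 0.0005 0; 0.8 0 0 0.0005 0; 0.8 0 0 0 0"

```text
time_s: 21.45
ee_pos: [0.5833, 0.052, 0.1194]
tool_rot: [-3.138, -0.113, 1.344]
ft_force: [-0.0, -0.8, -1.7]
grip_width: 0.0347
finger_force: 60.5
```

Request:
move_arm:
  series: "0.8 -0.0001 0 0.0005 0; 0.8 0 0 0.0005 0; 0.8 0 0 0 0"

```text
time_s: 21.75
ee_pos: [0.5833, 0.0519, 0.1183]
tool_rot: [-3.138, -0.113, 1.344]
ft_force: [-0.4, -0.8, -1.5]
grip_width: 0.0345
finger_force: 60.5
```

Request:
move_arm:
  series: "0.8 -0.0001 0 0.0005 0; 0.8 0 0 0.0005 0; 0.8 0 0 0 0"

```text
time_s: 22.05
ee_pos: [0.5833, 0.052, 0.1174]
tool_rot: [-3.138, -0.113, 1.344]
ft_force: [-0.6, -1.4, -1.0]
grip_width: 0.0346
finger_force: 60.5
```

Request:
move_arm:
  series: "0.8 -0.0001 0 0.0005 0; 0.8 0 0 0.0005 0; 0.8 0 0 0 0"

```text
time_s: 22.35
ee_pos: [0.5833, 0.052, 0.1163]
tool_rot: [-3.138, -0.113, 1.344]
ft_force: [0.6, -0.6, -0.7]
grip_width: 0.0349
finger_force: 60.6
```

Request:
move_arm:
  series: "0.8 -0.0001 0 0.0005 0; 0.8 0 0 0.0005 0; 0.8 0 0 0 0"

```text
time_s: 22.65
ee_pos: [0.5833, 0.052, 0.1153]
tool_rot: [-3.138, -0.113, 1.344]
ft_force: [-0.8, -2.3, -0.8]
grip_width: 0.0348
finger_force: 60.6
```

```bash
python3 -c "
from h import *
togo([.5838,.0515,.12]);print(ctrl.sense()['torque'])"
```

```text
ee [0.5833 0.052  0.1153] rot [-3.1381 -0.1125  1.3438] F [-0.7616 -2.3293 -0.8363] q [ 0.0289  0.4143 -0.2286  0.9027  0.1097  1.8279] w 0.03475831007153647
tool shift [ 0.0002  0.0006 -0.0047] down1m [-0.1123  0.0035  0.9937] worldx [0.2236 0.9744 0.0218] worldy [ 0.9682 -0.2246  0.1102] axis [ 0.0218  0.1102 -0.9937]
[-0.5332  0.0741 -0.0013]
```

Underside is now about 4 mm below the key top with no vertical force, so it is keyed. There is slight −y contact, so I'll ease over in that direction and continue down.

Request:
move_arm:
  series: "0.8 -0.0005 0.0001 0 0; 0.8 -0.0001 0 0.001 0; 0.8 -0.0001 0 0.001 0; 0.8 -0.0001 0 0.001 0; 0.8 0 0 0 0"

```text
time_s: 23.15
ee_pos: [0.5831, 0.0518, 0.1121]
tool_rot: [-3.138, -0.113, 1.344]
ft_force: [0.4, 0.2, -1.5]
grip_width: 0.0348
finger_force: 60.7
```

Request:
move_arm:
  series: "0.8 -0.0001 0 0.001 0; 0.8 -0.0001 0 0.001 0; 0.8 -0.0001 0 0.001 0; 0.8 0 0 0 0"

```text
time_s: 23.55
ee_pos: [0.5831, 0.0518, 0.1091]
tool_rot: [-3.138, -0.113, 1.344]
ft_force: [0.3, 0.7, -1.1]
grip_width: 0.0343
finger_force: 60.7
```

Request:
move_arm:
  series: "0.8 -0.0001 0 0.0007 0; 0.8 -0.0001 0 0.0007 0; 0.8 0 0 0 0"

```text
time_s: 23.85
ee_pos: [0.5832, 0.0516, 0.1078]
tool_rot: [-3.138, -0.113, 1.344]
ft_force: [-0.7, -0.3, -1.8]
grip_width: 0.035
finger_force: 60.7
```

Request:
move_arm:
  series: "0.8 -0.0001 0 0.0005 0; 0.8 0 0 0.0005 0; 0.8 0 0 0 0"

```text
time_s: 24.15
ee_pos: [0.5832, 0.0517, 0.1068]
tool_rot: [-3.138, -0.113, 1.344]
ft_force: [-0.1, 0.7, -2.1]
grip_width: 0.0346
finger_force: 60.7
```

Request:
move_arm:
  series: "0.8 0 0 0.0004 0; 0.8 0 0 0.0004 0; 0.8 0 0 0 0"

```text
time_s: 24.45
ee_pos: [0.5833, 0.0518, 0.106]
tool_rot: [-3.138, -0.113, 1.344]
ft_force: [-0.5, -0.8, -2.3]
grip_width: 0.0347
finger_force: 60.7
```

Request:
move_arm:
  series: "0.8 0 0 0.0003 0; 0.8 0 0 0 0"

```text
time_s: 24.65
ee_pos: [0.5833, 0.0518, 0.1059]
tool_rot: [-3.138, -0.113, 1.344]
ft_force: [-0.2, 0.3, -1.6]
grip_width: 0.0346
finger_force: 60.7
```

Request:
move_arm:
  series: "0.8 0 0 0.0003 0; 0.8 0 0 0 0"

```text
time_s: 24.85
ee_pos: [0.5833, 0.0518, 0.1058]
tool_rot: [-3.138, -0.113, 1.344]
ft_force: [-0.8, 0.3, 1.1]
grip_width: 0.0346
finger_force: 60.9
```

It's on the shoulder: force is rising at exactly the predicted height. Releasing and retreating straight up.

Request:
move_arm:
  series: "0.4 0 0 0 0; 0.2 0 0 0 0; -0.2 0 0 0 0; -1 0 0 0 0; -1 0 0 0 0; -1 0 0 0 0; -1 0.0011 0 -0.01 0; -1 0.0028 0 -0.025 0; -1 0.0045 0 -0.04 0; -1 0.0045 0 -0.04 0; -1 0 0 0 0"

```text
time_s: 25.95
ee_pos: [0.5876, 0.0518, 0.2284]
tool_rot: [3.133, -0.116, 1.345]
ft_force: [0.9, -0.4, 0.2]
grip_width: 0.0856
finger_force: 0.0
```

Request:
move_arm:
  series: "-1 -0.04 0 -0.01 0; -1 -0.04 0 -0.01 0; -1 -0.04 0 -0.01 0; -1 -0.04 0 -0.01 0; -1 -0.04 0 -0.01 0; -1 0 0 0 0; -1 0 0 0 0; -1 0 0 0 0"

```text
time_s: 26.75
ee_pos: [0.5378, -0.1468, 0.2483]
tool_rot: [-3.138, -0.113, 1.344]
ft_force: [-0.4, -0.2, -0.4]
grip_width: 0.0855
finger_force: 0.0
```

```bash
python3 - <<'E'
from h import *
togo([.58,.05,.2])
s=vision.get_image("side");t=vision.get_image("top")
im=lambda p,c:cv2.resize(p["img"][c[1]:c[1]+60,c[0]:c[0]+80,::-1],(400,300),interpolation=cv2.INTER_CUBIC)
cv2.imwrite("pics/z6.png",np.clip(np.hstack([im(s,(235,220)),im(t,(255,165))])*1.3,0,255).astype(np.uint8))
J=s["img"][235:275,250:300].astype(int);B=((J[...,2]>J[...,0]+35)&(J[...,1]<110)); w=np.argwhere(B);print(w.min(0)+[235,250],w.max(0)+[235,250])
a=np.linspace(0,6.28,60)
for z in(.084,.0865): 
  P=np.array([proj(s,(.5838+.03*np.cos(q),.0506+.03*np.sin(q),zz)) for zz in(z,z+.016) for q in a]);print(P.min(0),P.max(0))
E
```

```text
ee [ 0.5378 -0.1468  0.2483] rot [-3.1377 -0.1133  1.3444] F [-0.4078 -0.1935 -0.4471] q [-0.331   0.3207 -0.0125  1.2532  0.1123  1.4651] w 0.08553943020810745
tool shift [ 0.1945 -0.0028  0.0707] down1m [-0.1131  0.0038  0.9936] worldx [0.223  0.9746 0.0216] worldy [ 0.9682 -0.224   0.1111] axis [ 0.0216  0.1111 -0.9936]
[238 250] [274 299]
[262.6956 243.0067] [287.9797 266.2117]
[262.6013 242.3247] [287.9299 265.5522]
```

View pics/z6.png

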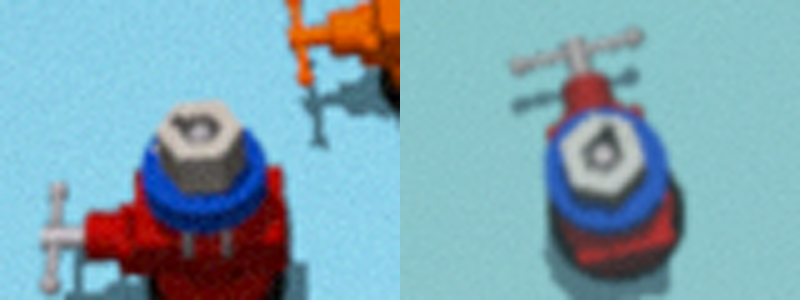

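Both views show the pulley flat on the shoulder: its rim bottom is at row 266.2, where 266.2 was predicted. The shaft tip is just inside the boss top and the gripper is well clear. Handing in.

```bash
python3 -c "
from station import workorder
print(workorder.close_job())"
```

```text
the job is handed in; nothing more can be done
None
```

The pulley is keyed and resting on the shaft's shoulder in the small red vise, boss up and released, and the job is handed in; no verdict came back, but the final camera views and the contact height both show it fully seated.

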